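# Tilt the rolling pin out of the hooded drying tray and hold it up

### The job

The wooden rolling pin lies in the blue drying tray with both ends caught under the tray's hoods, and is longer than the opening between them. Slide it back under the deep hood, tip the freed end up and draw the pin out slantwise through the opening leaving the tray standing where it is and the things around it alone. Finish still holding the pin in the gripper, level and still, with all of it at least 10 cm above the top of the hoods.

Things in the scene. Friction and masses are not known exactly. Their poses are not given: they have to be found in the camera images.
- tray: blue drying tray, 308 (x) x 148 (y) x 78 mm high, loose, 2.5 kg; origin at the centre of its underside, x along its length, z up. Walls 4 mm thick, inside 300 x 140 mm, floor top at z 6. Side walls 55 mm high beside the opening. A flat hood roofs each end (underside z 74, top z 78 mm); the opening between the hoods runs x -70 to +120 mm, full width
- deep_lip (a point): middle of the edge of the deep hood, on its top: tray x -70, y 0, z 78 mm; this hood covers the 80 mm of the inside from here to the tray's -x end wall
- shallow_lip (a point): middle of the edge of the shallow hood, on its top: tray x +120, y 0, z 78 mm; this hood covers the 30 mm of the inside from here to the tray's +x end wall
- pin: wooden rolling pin, plain round rod 24 mm thick, 240 mm long, about 0.12 kg, red band 12 mm wide round its middle; origin at its centre, x along it (at first along the tray's +x). It starts level on the tray's middle line, its axis at tray z 30 and its centre at tray x +14 to +26 mm, on two thin rails along x at tray y +-6 mm (pair 18 mm wide, tops z 19; cross bars at x -100, +90)
- pin_tip (a point): centre of the pin's +x end face, which starts under the shallow hood
- pin_tail (a point): centre of the pin's -x end face, which starts under the deep hood
- kettle: white enamel kettle, 182 x 219 x 211 mm, fixed at the back right; origin at the centre of its underside
- mug: two-coloured mug, pink over cream, 90 x 122 x 105 mm, at the back; origin at the centre of its underside; leave alone
- jam_jar: jar with red lid, 65 mm wide, 97 mm high, at the back; origin at the centre of its underside; leave alone
- honey_jar: jar with dark lid, 65 mm wide, 86 mm high, at the back; origin at the centre of its underside; leave alone

How it is judged:
By the outcome, as a careful person would: the job done as asked, in the order asked, and still so for the second after the job is handed in, while the arm keeps its last pose, push and grip.
It also fails if it takes over 35 s, if anything falls off the work surface, if the arm or the gripper's body presses on something with over 40 N, if the wrist force passes 120 N, or if a joint passes its speed limit or range.

### The arm

A 6-joint arm with a two-finger parallel gripper is mounted at the origin on a cart in front of the work surface, level with it; the furniture and walls round the work are solid. World frame = base frame: x ahead of the robot, y to its left, z up, the work surface at z = 0. Lengths are in mm, angles in rad, forces in N, time in s.
With the tool pointing down it reaches from about 300 to 775 mm from the base axis. Payload 14.6 kg.
Tool frame: the origin (TCP) lies at the very end of the fingers, on their centre line; the grasp point (between the pads) lies 19 mm behind it; z points along the fingers, y is the line along which they close (so a half turn about z gives the same grasp; the last joint's range is limited). The gripper opens to 94 mm and grips with 3 to 60 N. Pads are 16 mm wide; open, the fingers measure 119 mm over their backs; the gripper's body (75 mm by 177 mm) begins 78 mm behind the grasp point.
Start: joints at [1.142, 0.3, 1.521, -0, 1.321, -0.067], TCP at [194.674, 514.384, 168.846] pointing down, gripper open.
Joint ranges: [-3.03, 3.03], [-0.79, 2.21], [0.23, 2.52], [-1.04, 4.18], [0, 3.07], [-2.55, 2.55]. Speed limits (rad/s): [2.22, 2.22, 2.57, 3.14, 3.14, 3.14].

### API

Orientations are given as [roll, pitch, yaw] about the fixed x, y, z axes, in that order (R = Rz(yaw) Ry(pitch) Rx(roll)).
In Python, from cell import manip, camera, get_calibration gives the robot as it stands.
- The arm moves only by the tool arm_command, never from a script. Its argument "targets" is a list of rows, each an object of numbers: "hand": the opening, from -1 (shut) to 1 (fully open), so that 0 is half open; "x", "y", "z": the shift along the tool's x, y, z in m; "yaw": the turn about the tool's z in rad. In form: [{"hand": .., "x": .., "y": .., "z": .., "yaw": ..}, ...]. A call has 1 to 10 rows; each row shifts and turns the commanded pose from where the row before left it, along the tool's axes as they then stand; what a row does not reach is not made up. A row lasts 1/10 s, in which the tool goes at most 50 mm and 8.59 degrees, less where a joint would pass 70% of its speed; a pose out of reach is approached as far as the arm can. A call is refused whole if a number of a shift passes 0.05 or a number of a turn 0.15, either way. A call with a gripper value outside its range is refused whole. The fingers move at their own pace and stop on an object; "newtons" is the grip in N (left out, the last holds). Time passes only in rows, so rows that do not move let the fingers close. It gives the time, the measured TCP pose, the force, the opening and the grip force at its end, in the units of the state.
- manip.read_state(): the state, without advancing time (a new reading comes with each control period).
- camera(name): name is "side" or "top" or "wrist"; returns the picture (400x640x3 uint8, red, green, blue); there is no depth.
- get_calibration(name): a dict with "K" (3x3 intrinsics, pixels), "dist_coeffs" ([k1, k2, p1, p2, k3] as OpenCV has them; the pictures are not rectified), "cam_to_world" (4x4, takes a point from camera to world coordinates). Camera axes: x right, y up, looking along -z (the intrinsics and any distortion apply to the point x, -y, -z); pixel columns grow to the right and rows downward; lengths in mm; the calibration is good to about 2 mm. A picture is of the moment at which its call begins: read the wrist's pose just before it. get_calibration takes no time and is no camera call; for the wrist camera it gives the pose at the moment of the call.
- manip.sign_off(): hands the job in; it is judged then, once.
The state is a dict: "clock": time; "joints": joint angles; "qd": joint speeds; "effort": joint torques, N m; "eef_pos": TCP position; "eef_rot": TCP orientation; "wrist_force": force on the tool from outside, world axes, zero at the start; "moment": the same for the moment, N m; "finger_gap": finger opening in mm; "finger_force": force on a finger pad.
Only numpy, scipy, OpenCV 4.12 (cv2) and the standard library are available. Lean on these libraries where they do the work, as an engineer would, in place of code of your own. Each camera call takes 0.05 s, during which the arm holds its last target. There are 200 camera calls.

## Working session

There is one attempt and no reset: what is moved stays moved. The work goes in short steps, Python scripts to look and compute and a tool call to move; the robot and the scene stay as the last step left them, time stands still between calls to the robot, and variables do not carry over. Pictures are saved under pics/ and viewed, at most 10 in all, crops included, and the job is handed in when it is done.

Besides the shell and the picture viewer there is one more tool, called after "Emit:" by a JSON object that holds its "api" and its "payload", one argument or row to a line. arm_command: Moves the arm, as the interface text tells. Its arguments: {"type":"object","properties":{"targets":{"type":"array"},"newtons":{"type":"number"}},"required":["targets"]}

```bash
mkdir -p pics; python3 - <<'E'
from cell import manip,camera,get_calibration
import cv2,numpy as np
s=manip.read_state();print({k:np.round(v,3).tolist() for k,v in s.items()})
for n in("side","top"):
    im=camera(n);cv2.imwrite(f"pics/{n}0.png",im[:,:,::-1])
    c=get_calibration(n);print(n,np.round(c["K"],1).tolist(),c["dist_coeffs"],np.round(c["cam_to_world"],3).tolist())
E
```

```text
{'clock': 0.0, 'joints': [1.142, 0.3, 1.522, -0.0, 1.321, -0.067], 'qd': [-0.001, -0.001, -0.001, -0.0, 0.001, -0.002], 'effort': [-0.001, -53.18, -35.274, 0.071, 0.025, -0.0], 'eef_pos': [194.557, 514.105, 168.29], 'eef_rot': [-3.14, -0.0, 2.78], 'wrist_force': [0.306, -0.306, 0.503], 'moment': [0.02, -0.03, -0.028], 'finger_force': 0.0, 'finger_gap': 93.931}
side [[434.3, 0.0, 320.7], [0.0, 434.3, 204.6], [0.0, 0.0, 1.0]] [-0.12173512  0.          0.          0.          0.        ] [[-0.999, -0.02, 0.049, 658.455], [0.053, -0.428, 0.902, 771.89], [0.003, 0.904, 0.428, 432.898], [0.0, 0.0, 0.0, 1.0]]
top [[370.1, 0.0, 317.8], [0.0, 370.1, 198.0], [0.0, 0.0, 1.0]] [-0.00069968  0.          0.          0.          0.        ] [[0.026, 0.993, -0.119, 516.406], [-1.0, 0.025, -0.011, -13.122], [-0.008, 0.12, 0.993, 964.015], [0.0, 0.0, 0.0, 1.0]]
```

View pics/top0.png

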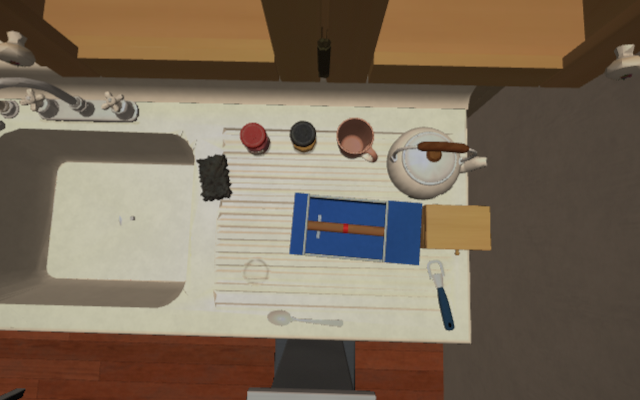

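View pics/side0.png

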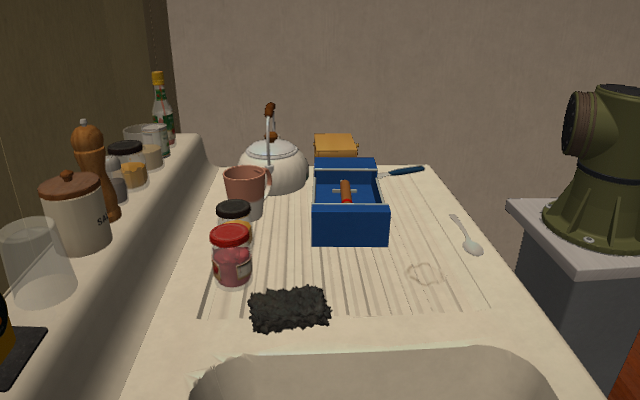

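The top view shows the tray with the shallow hood on the left (cols 291–307), the deep hood on the right (385–422), and the red band near (346,228). The side view agrees. I'll zoom in and measure.

```bash
cat > h.py <<'E'
from cell import manip,camera,get_calibration
import cv2,numpy as np
def ray(n,uv,z,c=None):
    c=c or get_calibration(n);M=np.array(c["cam_to_world"])
    p=cv2.undistortPoints(np.array(uv,float).reshape(-1,1,2),np.array(c["K"]),np.array(c["dist_coeffs"])).reshape(-1,2)
    d=np.c_[p[:,0],-p[:,1],-np.ones(len(p))]@M[:3,:3].T
    o=M[:3,3]; return o+d*((z-o[2])/d[:,2])[:,None]
def proj(n,P,c=None):
    c=c or get_calibration(n);M=np.array(c["cam_to_world"])
    q=(np.array(P,float).reshape(-1,3)-M[:3,3])@M[:3,:3]
    q=q*[1,-1,-1]
    return cv2.projectPoints(q,np.zeros(3),np.zeros(3),np.array(c["K"]),np.array(c["dist_coeffs"]))[0].reshape(-1,2)
def red(im):
    h=cv2.cvtColor(im,cv2.COLOR_RGB2HSV)
    return ((h[...,0]<6)|(h[...,0]>174))&(h[...,1]>190)&(h[...,2]>110)
E
python3 - <<'E'
from h import *
im=cv2.imread("pics/top0.png")[:,:,::-1].copy()
h=cv2.cvtColor(im,cv2.COLOR_RGB2HSV)
b=((h[...,0]>100)&(h[...,0]<125)&(h[...,1]>150)).astype(np.uint8)
b[:,:285]=0;b[:,430:]=0;b[270:]=0;b[:185]=0
ys,xs=np.nonzero(b);r=cv2.minAreaRect(np.c_[xs,ys].astype(np.float32));print(r)
print(np.round(ray("top",cv2.boxPoints(r),78)).tolist())
m=red(im);m[:200]=0;m[260:]=0;m[:,:310]=0;m[:,380:]=0
ys,xs=np.nonzero(m);print(len(xs),xs.mean(),ys.mean(),ray("top",[[xs.mean(),ys.mean()]],40))
c=cv2.resize(im[185:275,280:435],None,fx=5,fy=5,interpolation=cv2.INTER_CUBIC);cv2.imwrite("pics/z.png",c[:,:,::-1])
E
```

```text
((356.4779357910156, 228.54019165039062), (128.555419921875, 60.37559509277344), 4.807953834533691)
[[489.0, 59.0, 78.0], [633.0, 52.0, 78.0], [615.0, -257.0, 78.0], [472.0, -244.0, 78.0]]
35 345.2857142857143 227.71428571428572 [[554.66149185 -73.53061297  40.        ]]
```

View pics/z.png

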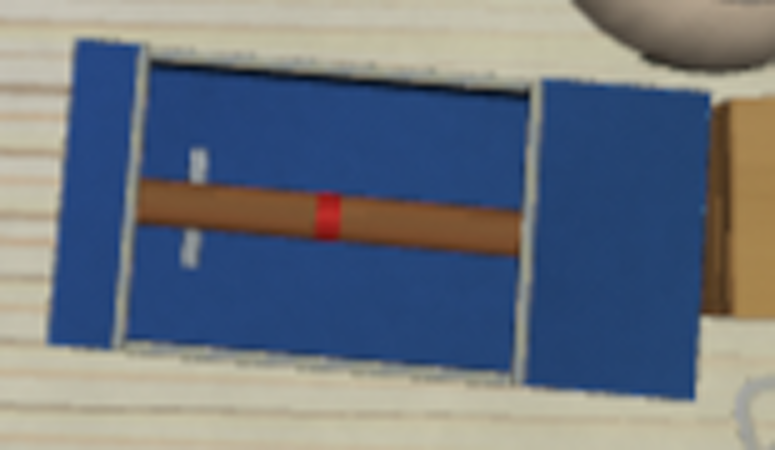

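The zoom shows the hood corners at (76,40), (50,345), (711,92) and (694,399). The deep lip runs (530,80)–(516,384) and the shallow lip (148,45)–(119,348). The band is at (328,217).

```bash
python3 - <<'E'
from h import *
z=np.array([[76,40],[50,345],[694,399],[711,92],[541,80],[518,384],[148,45],[119,348]],float)/5+[280,185]-.4
w=ray("top",z,78);print(w.round(1).tolist())
c=w[:4,:2].mean(0);d=(w[0]+w[1]-w[2]-w[3])[:2];a=np.arctan2(d[1],d[0]);print("centre",c,"yaw",a,"len",np.linalg.norm(d)/2)
ex=np.array([np.cos(a),np.sin(a)]);ey=np.array([-ex[1],ex[0]])
for p in w: print(((p[:2]-c)@np.c_[ex,ey]).round(1))
band=ray("top",[[328/5+280-.4,217/5+185-.4]],41)[0];print("band",band,(band[:2]-c)@np.c_[ex,ey])
s=manip.read_state();print(s["eef_pos"],s["eef_rot"])
E
```

```text
[[634.6, 52.3, 78.0], [488.5, 59.7, 78.0], [471.4, -244.6, 78.0], [617.1, -253.7, 78.0], [620.8, -172.1, 78.0], [476.1, -161.8, 78.0], [633.0, 17.5, 78.0], [487.9, 27.0, 78.0]]
centre [552.86984268 -96.55744753] yaw 1.5142396450241107 len 305.6579778624044
[153.3 -73.1]
[152.4  73.1]
[-152.4   73. ]
[-153.2  -73. ]
[-71.6 -72.1]
[-69.5  72.9]
[118.4 -73.6]
[119.7  71.8]
band [553.90600979 -73.26471395  41.        ] [23.31406169  0.28214716]
[194.53057739 514.14043026 168.33676312] [-3.14053504e+00 -6.83110516e-05  2.77982225e+00]
```

```bash
cat >> h.py <<'E'
TC=np.array([552.9,-96.6]);TA=1.514
def tw(x,y=0): return TC+[x*np.cos(TA)-y*np.sin(TA),x*np.sin(TA)+y*np.cos(TA)]
def rows(target,yaw,n,nyaw):
    "tool-frame rows to go from now to world target in n rows, yaw spread over nyaw"
    from scipy.spatial.transform import Rotation as R
    s=manip.read_state();y0=s["eef_rot"][2];d=(np.array(target)-s["eef_pos"])/n/1000;dy=(y0-yaw)/nyaw
    y=y0
    for i in range(n):
        t=R.from_euler("xyz",[np.pi,0,y]).inv().apply(d)
        print([round(float(v),3) for v in t],round(dy,3) if i<nyaw else 0)
        if i<nyaw:y-=dy
E
python3 - <<'E'
from h import *
print(tw(43),tw(-10));rows([*tw(43),140],TA,15,10)
E
```

```text
[555.34092922 -53.66933655] [ 552.33234204 -106.58387522]
[-0.036, -0.027, 0.002] 0.127
[-0.039, -0.022, 0.002] 0.127
[-0.041, -0.017, 0.002] 0.127
[-0.043, -0.012, 0.002] 0.127
[-0.044, -0.006, 0.002] 0.127
[-0.045, -0.0, 0.002] 0.127
[-0.045, 0.005, 0.002] 0.127
[-0.044, 0.011, 0.002] 0.127
[-0.042, 0.016, 0.002] 0.127
[-0.039, 0.021, 0.002] 0.127
[-0.036, 0.026, 0.002] 0
[-0.036, 0.026, 0.002] 0
[-0.036, 0.026, 0.002] 0
[-0.036, 0.026, 0.002] 0
[-0.036, 0.026, 0.002] 0
```

Emit:
{"api": "arm_command", "payload": {
  "targets": [
    {"hand": 1,"x": -0.036,"y": -0.027,"z": 0.002,"yaw": 0.127},
    {"hand": 1,"x": -0.039,"y": -0.022,"z": 0.002,"yaw": 0.127},
    {"hand": 1,"x": -0.041,"y": -0.017,"z": 0.002,"yaw": 0.127},
    {"hand": 1,"x": -0.043,"y": -0.012,"z": 0.002,"yaw": 0.127},
    {"hand": 1,"x": -0.044,"y": -0.006,"z": 0.002,"yaw": 0.127},
    {"hand": 1,"x": -0.045,"y": 0,"z": 0.002,"yaw": 0.127},
    {"hand": 1,"x": -0.045,"y": 0.005,"z": 0.002,"yaw": 0.127},
    {"hand": 1,"x": -0.044,"y": 0.011,"z": 0.002,"yaw": 0.127},
    {"hand": 1,"x": -0.042,"y": 0.016,"z": 0.002,"yaw": 0.127},
    {"hand": 1,"x": -0.039,"y": 0.021,"z": 0.002,"yaw": 0.127}
  ]
}}

```text
clock: 1.1
eef_pos: [434.4, 133.7, 148.7]
eef_rot: [-3.142, -0.0, 1.504]
wrist_force: [1.1, 0.9, 0.6]
finger_gap: 94.0
finger_force: 0.0
```

Emit:
{"api": "arm_command", "payload": {
  "targets": [
    {"hand": 1,"x": -0.036,"y": 0.026,"z": 0.002,"yaw": 0},
    {"hand": 1,"x": -0.036,"y": 0.026,"z": 0.002,"yaw": 0},
    {"hand": 1,"x": -0.036,"y": 0.026,"z": 0.002,"yaw": 0},
    {"hand": 1,"x": -0.036,"y": 0.026,"z": 0.002,"yaw": 0},
    {"hand": 1,"x": -0.036,"y": 0.026,"z": 0.002,"yaw": 0},
    {"hand": 1,"x": 0,"y": 0,"z": 0,"yaw": 0},
    {"hand": 1,"x": 0,"y": 0,"z": 0,"yaw": 0}
  ]
}}

```text
clock: 1.8
eef_pos: [552.3, -52.6, 138.1]
eef_rot: [-3.14, -0.0, 1.508]
wrist_force: [-0.2, -0.2, 0.2]
finger_gap: 93.7
finger_force: 0.0
```

```bash
python3 - <<'E'
from h import *
s=manip.read_state();print(s["clock"],s["eef_pos"],s["eef_rot"],s["finger_gap"])
c=get_calibration("wrist");im=camera("wrist");cv2.imwrite("pics/w1.png",im[:,:,::-1])
m=red(im).astype(np.uint8);n,_,st,ce=cv2.connectedComponentsWithStats(m);i=1+st[1:,4].argmax();print(st[i],ce[i],ray("wrist",[ce[i]],41,c))
rows([*tw(43),11],TA,4,1)
E
```

```text
1.8 [552.34910844 -52.59710459 138.0848452 ] [-3.14012388e+00 -2.22962742e-04  1.50830840e+00] 93.69864825795642
[322 204  20  12 193] [331.60621762 209.43005181] [[558.67685071 -75.98483792  41.        ]]
[-0.0, 0.001, 0.032] -0.004
[-0.0, 0.001, 0.032] 0
[-0.0, 0.001, 0.032] 0
[-0.0, 0.001, 0.032] 0
```

View pics/w1.png

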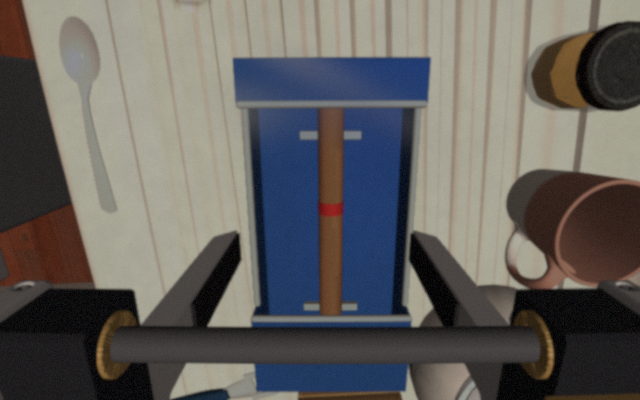

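The wrist view shows the pin straight along the tray, with the band at (331,209). It sits about 5 mm further in world x than I estimated, so I'll descend with that correction.

Emit:
{"api": "arm_command", "payload": {
  "targets": [
    {"hand": 0.2,"x": 0,"y": 0.003,"z": 0.04,"yaw": 0},
    {"hand": 0.2,"x": 0,"y": 0.002,"z": 0.04,"yaw": 0},
    {"hand": 0.0,"x": 0,"y": 0,"z": 0.03,"yaw": 0},
    {"hand": 0.0,"x": 0,"y": 0,"z": 0.014,"yaw": 0},
    {"hand": 0,"x": 0,"y": 0,"z": 0,"yaw": 0},
    {"hand": 0,"x": 0,"y": 0,"z": 0,"yaw": 0}
  ],
  "newtons": 6
}}

```text
clock: 2.45
eef_pos: [558.3, -52.1, 16.3]
eef_rot: [3.14, 0.0, 1.51]
wrist_force: [-0.4, 0.7, -0.1]
finger_gap: 49.6
finger_force: 0.0
```

Emit:
{"api": "arm_command", "payload": {
  "targets": [
    {"hand": -1,"x": 0,"y": 0,"z": 0,"yaw": 0},
    {"hand": -1,"x": 0,"y": 0,"z": 0,"yaw": 0},
    {"hand": -1,"x": 0,"y": 0,"z": 0,"yaw": 0},
    {"hand": -1,"x": 0,"y": 0,"z": 0,"yaw": 0},
    {"hand": -1,"x": 0,"y": 0,"z": 0,"yaw": 0},
    {"hand": -1,"x": 0,"y": 0,"z": 0,"yaw": 0},
    {"hand": -1,"x": 0,"y": 0,"z": 0,"yaw": 0}
  ],
  "newtons": 6
}}

```text
clock: 3.15
eef_pos: [557.6, -52.4, 14.8]
eef_rot: [-3.142, -0.0, 1.51]
wrist_force: [-0.2, 0.5, -0.4]
finger_gap: 0.7
finger_force: 0.0
```

The fingers shut on nothing, so I'll look.

```bash
python3 - <<'E'
from h import *
a=camera("side")[130:260,250:440];b=camera("top")[185:275,280:435]
a=cv2.resize(a,(570,390));b=cv2.resize(b,(570,331))
cv2.imwrite("pics/m1.png",np.vstack([a,b])[:600,:,::-1])
print(manip.read_state()["finger_gap"])
E
```

```text
0.4227209235425551
```

View pics/m1.png

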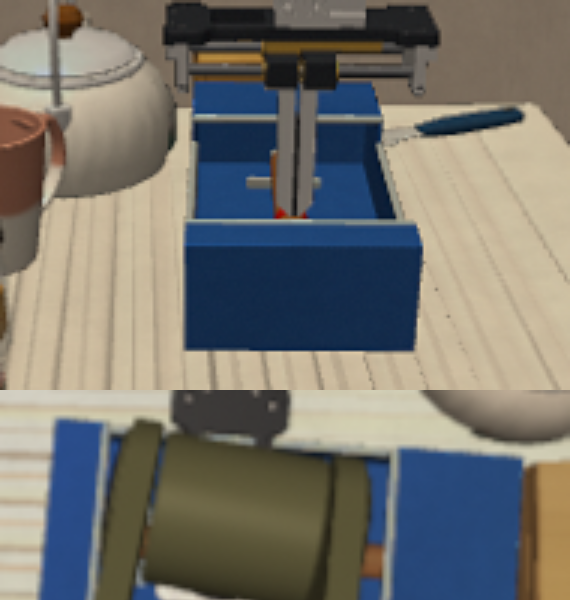

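```bash
python3 - <<'E'
from h import *
s=manip.read_state()["eef_pos"];print(s,proj("side",[s,s+[0,0,30],s+[0,0,78],[*tw(43),30],[*tw(-70),78],[*tw(120),78],[*tw(154,0),78]]).round(1).tolist())
a=cv2.resize(camera("side")[165:215,305:395],(720,400),interpolation=cv2.INTER_CUBIC)
b=cv2.resize(camera("wrist"),(320,200))
o=np.zeros((600,720,3),np.uint8);o[:400]=a;o[400:,:320]=b
cv2.imwrite("pics/m2.png",o[:,:,::-1])
E
```

```text
[557.61582001 -52.40611432  14.79915138] [[347.0, 215.4], [347.4, 202.7], [348.1, 181.6], [348.2, 208.7], [346.2, 168.7], [351.1, 203.8], [352.2, 211.6]]
```

View pics/m2.png

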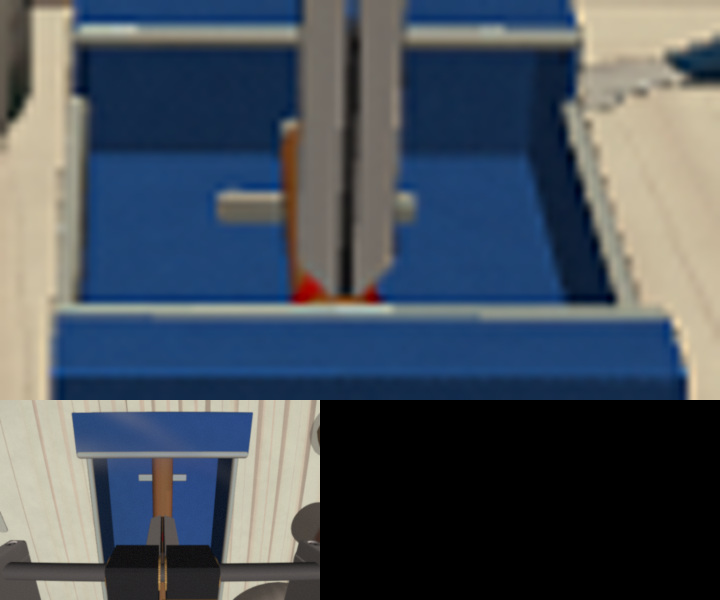

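The side view shows the fingertips at about (348,201), sitting around z 45 and closed above the pin. The state says z 15, so I'll check the wrist calibration against the tray.

```bash
python3 - <<'E'
from h import *
c=get_calibration("wrist");s=manip.read_state()
print(np.round(c["cam_to_world"],2).tolist(),s["eef_pos"],s["finger_gap"],s["wrist_force"],s["effort"],s["joints"])
print(proj("wrist",[[*tw(120,74),78],[*tw(120,-74),78],[*tw(154,74),78],[*tw(154,-74),78],[*tw(90,0),17]],c).round(1).tolist())
im=camera("wrist");cv2.imwrite("pics/w2.png",im[:,:,::-1])
h=cv2.cvtColor(im,cv2.COLOR_RGB2HSV);b=((h[...,0]>100)&(h[...,0]<125)&(h[...,1]>150))
for r in(30,50,70,90,105): x=np.nonzero(b[r])[0];print(r,x.min(),x.max())
print(np.nonzero(b[:,320])[0][[0,-1]])
e=get_calibration("side")
for z in (14.8,30,45,60): print(z,proj("side",[[557.6,-52.4,z],[557.6,-74,z]]).round(1).tolist())
E
```

```text
[[1.0, 0.06, 0.02, 563.75], [-0.06, 0.96, 0.27, 25.11], [-0.0, -0.27, 0.96, 231.47], [0.0, 0.0, 0.0, 1.0]] [557.62671259 -52.42215532  14.83878412] 0.520012806247178 [ 0.3555865  -1.23892078 -0.2553301 ] [-2.26680822e-03 -5.85178864e+01 -2.97774017e+01  6.13119034e-02
  2.41558941e-02  7.68158179e-05] [-1.59111064e-01  4.95010009e-01  1.63592165e+00 -3.57145873e-05
  1.01068570e+00 -9.80922330e-02]
[[143.4, 105.5], [488.2, 103.9], [132.5, 19.6], [497.5, 17.6], [318.6, 152.7]]
30 146 503
50 148 500
70 152 498
90 231 496Traceback (most recent call last):
  File "<stdin>", line 7, in <module>
    return umr_minimum(a, axis, None, out, keepdims, initial, where)
ValueError: zero-size array to reduction operation minimum which has no identity
```

```bash
python3 - <<'E'
from h import *
c=get_calibration("wrist");s=manip.read_state();y=s["eef_rot"][2];ty=np.array([np.sin(y),-np.cos(y),0]);tx=np.array([np.cos(y),np.sin(y),0]);p=s["eef_pos"]
for up in(0,15,30,45): print(up,proj("wrist",[p+[0,0,up]+ty*k+tx*j for k,j in((-47,0),(47,0),(-59,0),(47,8),(0,0),(0,8))],c).round(0).tolist())
for z in (14.8,30,45,60): print(z,proj("side",[[557.6,-52.4,z],[557.6,-74,z]]).round(1).tolist())
im=cv2.imread("pics/w2.png");cv2.imwrite("pics/w2c.png",cv2.resize(im[150:400,170:470],(720,600)))
E
```

```text
0 [[251.0, 221.0], [394.0, 221.0], [233.0, 221.0], [395.0, 210.0], [323.0, 221.0], [323.0, 210.0]]
15 [[246.0, 229.0], [399.0, 229.0], [227.0, 229.0], [399.0, 217.0], [322.0, 230.0], [322.0, 217.0]]
30 [[241.0, 239.0], [404.0, 239.0], [220.0, 239.0], [405.0, 226.0], [322.0, 239.0], [322.0, 226.0]]
45 [[234.0, 250.0], [410.0, 250.0], [212.0, 250.0], [411.0, 236.0], [322.0, 250.0], [322.0, 236.0]]
14.8 [[347.0, 215.4], [346.0, 211.0]]
30 [[347.2, 209.0], [346.2, 204.7]]
45 [[347.4, 202.6], [346.4, 198.4]]
60 [[347.6, 196.1], [346.5, 192.0]]
```

View pics/w2c.png

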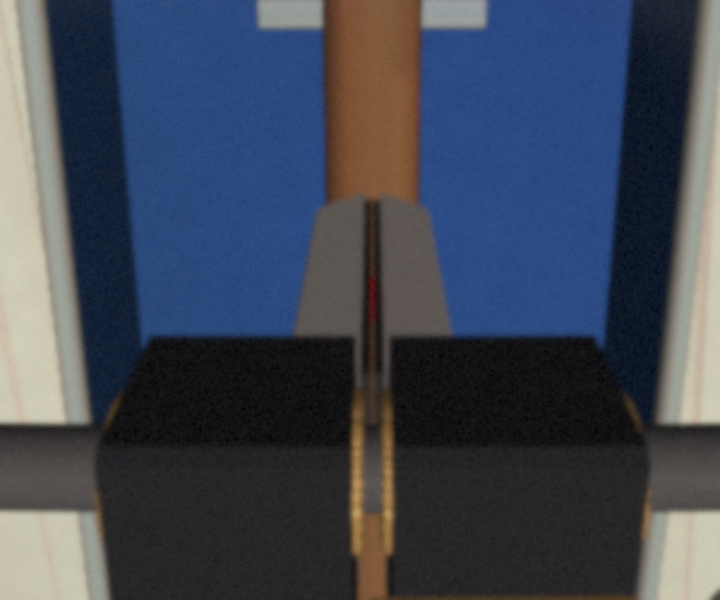

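The wrist crop also puts the fingertips about 32 mm short of the reported TCP. I'll open, then go down in small steps watching the force.

Emit:
{"api": "arm_command", "payload": {
  "targets": [
    {"hand": 0,"x": 0,"y": 0,"z": 0,"yaw": 0},
    {"hand": 0,"x": 0,"y": 0,"z": 0,"yaw": 0},
    {"hand": 0,"x": 0,"y": 0,"z": 0,"yaw": 0},
    {"hand": 0,"x": 0,"y": 0,"z": 0,"yaw": 0},
    {"hand": 0,"x": 0,"y": 0,"z": 0.01,"yaw": 0},
    {"hand": 0,"x": 0,"y": 0,"z": 0.01,"yaw": 0},
    {"hand": 0,"x": 0,"y": 0,"z": 0,"yaw": 0}
  ]
}}

```text
clock: 4.1
eef_pos: [556.5, -52.2, -7.1]
eef_rot: [-3.139, -0.0, 1.51]
wrist_force: [-0.2, -0.3, -0.0]
finger_gap: 46.8
finger_force: 0.0
```

Emit:
{"api": "arm_command", "payload": {
  "targets": [
    {"hand": 0,"x": 0,"y": 0,"z": 0.005,"yaw": 0},
    {"hand": 0,"x": 0,"y": 0,"z": 0.005,"yaw": 0},
    {"hand": 0,"x": 0,"y": 0,"z": 0,"yaw": 0}
  ]
}}

```text
clock: 4.4
eef_pos: [557.3, -52.4, -15.9]
eef_rot: [-3.141, -0.0, 1.51]
wrist_force: [0.6, 0.6, -0.3]
finger_gap: 47.1
finger_force: 0.0
```

```bash
python3 - <<'E'
from h import *
a=camera("side")[130:260,250:440];b=camera("wrist")
o=np.vstack([cv2.resize(a,(480,328)),cv2.resize(b,(480,270))])
cv2.imwrite("pics/m3.png",o[:,:,::-1])
s=manip.read_state();print(s["eef_pos"],s["finger_gap"],s["wrist_force"])
E
```

```text
[557.65059126 -52.41940914 -15.15331128] 46.994863630348355 [ 0.05253974 -0.33241569  0.07279019]
```

View pics/m3.png

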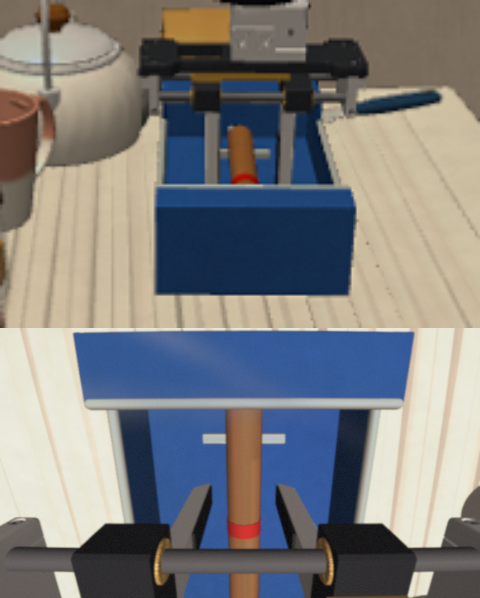

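The fingers now straddle the pin, with the band just behind them. I'll close.

Emit:
{"api": "arm_command", "payload": {
  "targets": [
    {"hand": -1,"x": 0,"y": 0,"z": 0.002,"yaw": 0},
    {"hand": -1,"x": 0,"y": 0,"z": 0,"yaw": 0},
    {"hand": -1,"x": 0,"y": 0,"z": 0,"yaw": 0},
    {"hand": -1,"x": 0,"y": 0,"z": 0,"yaw": 0},
    {"hand": -1,"x": 0,"y": 0,"z": 0,"yaw": 0}
  ],
  "newtons": 10
}}

```text
clock: 5.0
eef_pos: [557.7, -52.4, -17.1]
eef_rot: [3.141, 0.0, 1.51]
wrist_force: [-0.3, -0.3, 0.3]
finger_gap: 23.6
finger_force: 10.0
```

Emit:
{"api": "arm_command", "payload": {
  "targets": [
    {"hand": -1,"x": 0,"y": 0,"z": -0.004,"yaw": 0},
    {"hand": -1,"x": -0.01,"y": 0,"z": 0,"yaw": 0},
    {"hand": -1,"x": -0.01,"y": 0,"z": 0,"yaw": 0},
    {"hand": -1,"x": -0.01,"y": 0,"z": 0,"yaw": 0},
    {"hand": -1,"x": -0.01,"y": 0,"z": 0,"yaw": 0},
    {"hand": -1,"x": -0.003,"y": 0,"z": 0,"yaw": 0},
    {"hand": -1,"x": 0,"y": 0,"z": 0,"yaw": 0},
    {"hand": -1,"x": 0,"y": 0,"z": 0,"yaw": 0}
  ]
}}

```text
clock: 5.8
eef_pos: [555.0, -95.2, -13.2]
eef_rot: [-3.141, -0.0, 1.51]
wrist_force: [0.6, 0.6, -1.5]
finger_gap: 23.4
finger_force: 10.0
```

```bash
python3 - <<'E'
from h import *
b=camera("wrist");a=camera("side")[130:260,250:440]
o=np.vstack([cv2.resize(a,(480,328)),cv2.resize(b,(480,270))])
cv2.imwrite("pics/m4.png",o[:,:,::-1])
s=manip.read_state();print(s["eef_pos"],s["finger_gap"],s["wrist_force"],s["finger_force"])
E
```

```text
[555.03091341 -95.01374735 -13.16642531] 23.585621367787127 [ 0.7003835   0.35955163 -1.2085463 ] 9.999654740095139
```

View pics/m4.png

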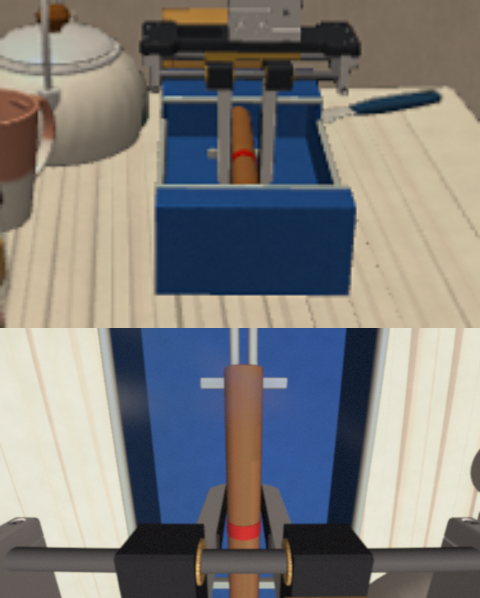

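The tip is now clear of the shallow hood, near (243,367). I'll lift so the tail bears under the deep hood's lip and the pin pivots tip-up.

Emit:
{"api": "arm_command", "payload": {
  "targets": [
    {"hand": -1,"x": 0,"y": 0,"z": -0.008,"yaw": 0},
    {"hand": -1,"x": 0,"y": 0,"z": -0.008,"yaw": 0},
    {"hand": -1,"x": 0,"y": 0,"z": -0.008,"yaw": 0},
    {"hand": -1,"x": 0,"y": 0,"z": -0.006,"yaw": 0},
    {"hand": -1,"x": 0,"y": 0,"z": -0.004,"yaw": 0},
    {"hand": -1,"x": 0,"y": 0,"z": 0,"yaw": 0}
  ],
  "newtons": 6
}}

```text
clock: 6.5
eef_pos: [555.3, -95.4, 21.5]
eef_rot: [3.141, 0.0, 1.51]
wrist_force: [0.2, 0.8, -1.4]
finger_gap: 23.9
finger_force: 6.0
```

```bash
cat >> h.py <<'E'
def pin(save=None):
    "tip end and band in side and wrist views, brown/red masks near the grip"
    s=manip.read_state();p=s["eef_pos"]+[0,0,51]
    print(s["clock"],p.round(1),np.round(s["wrist_force"],1),s["finger_gap"].round(1),s["finger_force"])
    for n in("side","wrist"):
        c=get_calibration(n);im=camera(n)
        if save:cv2.imwrite(f"pics/{save}_{n}.png",im[:,:,::-1])
        m=red(im).astype(np.uint8);u=proj(n,[p],c)[0].astype(int)
        if n=="side":
            k=np.zeros_like(m);k[max(u[1]-70,0):u[1]+70,u[0]-70:u[0]+70]=1;m*=k
        k,_,st,ce=cv2.connectedComponentsWithStats(m)
        if k>1:i=1+st[1:,4].argmax();print(n,"band",ce[i].round(1),st[i])
        h=cv2.cvtColor(im,cv2.COLOR_RGB2HSV);b=((h[...,0]>4)&(h[...,0]<16)&(h[...,1]>110)&(h[...,2]>60)).astype(np.uint8)
        k=np.zeros_like(b)
        if n=="side":k[max(u[1]-70,0):u[1]+60,u[0]-40:u[0]+40]=1
        else:k[:,270:380]=1
        ys,xs=np.nonzero(b*k);print(n,"brown rows",ys.min(),ys.max(),"cols",xs.min(),xs.max(),len(xs),"top col",xs[ys<=ys.min()+2].mean(), "grip",u)
        # expected tip/tail/band for given tilt
    for th in (0,5,10,15,20,25):
        a=np.radians(th);d=np.array([np.cos(a)*np.cos(TA),np.cos(a)*np.sin(TA),np.sin(a)]);nrm=np.array([-np.sin(a)*np.cos(TA),-np.sin(a)*np.sin(TA),np.cos(a)])
        print(th,"tip-top side/wrist",proj("side",[p+d*97+nrm*12,p-d*22+nrm*12]).round(0).tolist(),proj("wrist",[p+d*97+nrm*12,p-d*22+nrm*12]).round(0).tolist())
E
python3 -c "from h import *;pin()"
```

```text
Traceback (most recent call last):
  File "h.py", line 30, in pin
    print(s["clock"],p.round(1),np.round(s["wrist_force"],1),s["finger_gap"].round(1),s["finger_force"])
                                                             ^^^^^^^^^^^^^^^^^^^^^
AttributeError: 'float' object has no attribute 'round'
```

```bash
sed -i 's/s\["finger_gap"\].round(1)/round(s["finger_gap"],1)/' h.py; python3 -c "from h import *;pin()"
```

```text
6.5 [555.3 -95.4  72.5] [ 0.2  0.8 -1.4] 23.9 5.999801158905029
side band [345.6 177. ] [342 176   9   4  16]
side brown rows 147 202 cols 314 354 309 top col 314.3333333333333 grip [346 182]
wrist band [325.4 300.8] [306 288  40  24 664]
wrist brown rows 56 371 cols 271 378 9440 top col 336.51428571428573 grip [322 255]
0 tip-top side/wrist [[349.0, 196.0], [346.0, 174.0]] [[321.0, 50.0], [323.0, 306.0]]
5 tip-top side/wrist [[349.0, 192.0], [346.0, 175.0]] [[321.0, 51.0], [323.0, 305.0]]
10 tip-top side/wrist [[350.0, 187.0], [346.0, 175.0]] [[321.0, 55.0], [323.0, 304.0]]
15 tip-top side/wrist [[350.0, 183.0], [346.0, 176.0]] [[321.0, 60.0], [323.0, 303.0]]
20 tip-top side/wrist [[350.0, 179.0], [346.0, 177.0]] [[320.0, 69.0], [323.0, 302.0]]
25 tip-top side/wrist [[350.0, 174.0], [346.0, 178.0]] [[320.0, 82.0], [323.0, 300.0]]
```

Emit:
{"api": "arm_command", "payload": {
  "targets": [
    {"hand": -1,"x": 0,"y": 0,"z": -0.005,"yaw": 0},
    {"hand": -1,"x": 0,"y": 0,"z": -0.004,"yaw": 0},
    {"hand": -1,"x": 0,"y": 0,"z": -0.003,"yaw": 0},
    {"hand": -1,"x": 0,"y": 0,"z": 0,"yaw": 0}
  ]
}}

```text
clock: 7.0
eef_pos: [555.3, -95.4, 33.4]
eef_rot: [3.141, 0.0, 1.51]
wrist_force: [-0.8, -0.8, -0.4]
finger_gap: 23.8
finger_force: 6.0
```

```bash
python3 -c "
from h import *;pin('p')
a=cv2.imread('pics/p_side.png')[130:230,280:420];b=cv2.imread('pics/p_wrist.png')
cv2.imwrite('pics/p.png',np.vstack([cv2.resize(a,(480,343)),cv2.resize(b,(410,256))[:,:410] if 0 else cv2.resize(b,(480,256))]))"
```

```text
7.0 [555.3 -95.4  84.4] [-0.8 -0.8 -0.4] 23.8 5.999912917613983
side band [343.5 173.8] [342 173   4   3   4]
side brown rows 140 191 cols 314 355 210 top col 314.0 grip [346 177]
wrist band [325.9 298.4] [307 286  39  23 535]
wrist brown rows 55 372 cols 273 379 9956 top col 335.1463414634146 grip [322 254]
0 tip-top side/wrist [[350.0, 190.0], [347.0, 169.0]] [[321.0, 50.0], [323.0, 306.0]]
5 tip-top side/wrist [[350.0, 186.0], [346.0, 170.0]] [[321.0, 51.0], [323.0, 305.0]]
10 tip-top side/wrist [[350.0, 182.0], [346.0, 170.0]] [[321.0, 55.0], [323.0, 304.0]]
15 tip-top side/wrist [[350.0, 177.0], [346.0, 171.0]] [[320.0, 61.0], [323.0, 303.0]]
20 tip-top side/wrist [[350.0, 173.0], [346.0, 172.0]] [[320.0, 70.0], [323.0, 301.0]]
25 tip-top side/wrist [[350.0, 169.0], [346.0, 173.0]] [[320.0, 82.0], [323.0, 299.0]]
```

View pics/p.png

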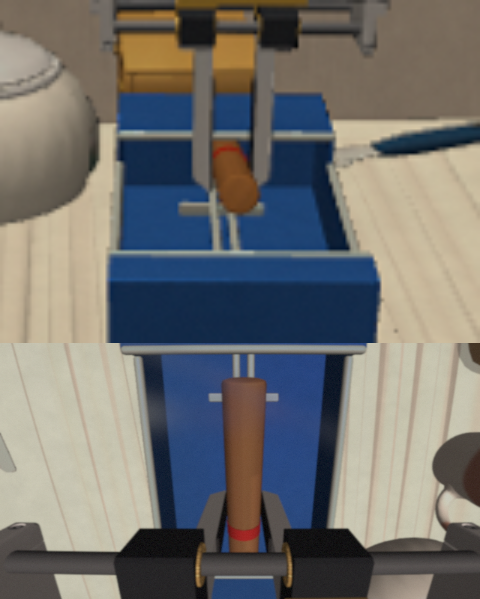

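The pin is tilted tip-up by roughly 13°, with its tip above the hood tops and the tail still under the deep hood. Now I'll draw it out along its slant.

Emit:
{"api": "arm_command", "payload": {
  "targets": [
    {"hand": -1,"x": 0.01,"y": 0,"z": -0.0025,"yaw": 0},
    {"hand": -1,"x": 0.012,"y": 0,"z": -0.003,"yaw": 0},
    {"hand": -1,"x": 0.012,"y": 0,"z": -0.003,"yaw": 0},
    {"hand": -1,"x": 0.012,"y": 0,"z": -0.003,"yaw": 0},
    {"hand": -1,"x": 0.012,"y": 0,"z": -0.003,"yaw": 0},
    {"hand": -1,"x": 0.012,"y": 0,"z": -0.003,"yaw": 0},
    {"hand": -1,"x": 0.01,"y": 0,"z": -0.003,"yaw": 0},
    {"hand": -1,"x": 0.01,"y": 0,"z": -0.003,"yaw": 0},
    {"hand": -1,"x": 0,"y": 0,"z": 0,"yaw": 0}
  ],
  "newtons": 8
}}

```text
clock: 8.0
eef_pos: [560.8, -4.4, 56.8]
eef_rot: [3.141, -0.0, 1.511]
wrist_force: [-0.3, -1.4, -0.5]
finger_gap: 23.7
finger_force: 8.0
```

```bash
sed -i 's/\[0,0,51\]/[0,0,47]/' h.py; python3 -c "
from h import *;pin('q')
for n in('side','top'):
    c=get_calibration(n);im=cv2.cvtColor(camera(n),cv2.COLOR_RGB2HSV);b=(im[...,0]>100)&(im[...,0]<125)&(im[...,1]>150)
    b=b.astype(np.uint8);k,_,st,ce=cv2.connectedComponentsWithStats(b)
    for s in st[1:]:
        if s[4]>150:print(n,s)
im=cv2.cvtColor(cv2.imread('pics/side0.png'),cv2.COLOR_BGR2HSV);b=((im[...,0]>100)&(im[...,0]<125)&(im[...,1]>150)).astype(np.uint8)
for s in cv2.connectedComponentsWithStats(b)[2][1:]:
    if s[4]>150:print('side0',s)
"
```

```text
8.0 [560.8  -4.4 103.8] [-0.3 -1.4 -0.5] 23.7 7.999895364046097
side band [347.6 179.1] [344 178   9   4  11]
side brown rows 137 200 cols 314 358 304 top col 314.0 grip [349 185]
wrist band [327.1 299.1] [311 289  33  20 464]
wrist brown rows 55 399 cols 273 353 10795 top col 337.61290322580646 grip [322 250]
0 tip-top side/wrist [[353.0, 201.0], [349.0, 176.0]] [[321.0, 49.0], [323.0, 299.0]]
5 tip-top side/wrist [[353.0, 196.0], [349.0, 177.0]] [[321.0, 50.0], [323.0, 299.0]]
10 tip-top side/wrist [[353.0, 192.0], [349.0, 177.0]] [[321.0, 53.0], [323.0, 298.0]]
15 tip-top side/wrist [[353.0, 187.0], [349.0, 178.0]] [[320.0, 58.0], [323.0, 297.0]]
20 tip-top side/wrist [[353.0, 182.0], [349.0, 179.0]] [[320.0, 67.0], [323.0, 295.0]]
25 tip-top side/wrist [[353.0, 177.0], [349.0, 180.0]] [[320.0, 79.0], [323.0, 293.0]]
side [315 157  23  11 228]
side [315 171  27  32 697]
side [351 172  31  31 513]
side [ 312  205   79   42 3193]
top [ 386  201   36   64 1974]
top [355 202  31  26 663]
top [351 234  33  25 714]
side0 [315 158  62  10 604]
side0 [ 315  171   67   32 1644]
side0 [ 312  205   79   42 3196]
```

The tray hasn't moved and the tail is out. Next I'll lift, move back over both hoods and lower gently, so the hood tops level the pin in the light grip.

Emit:
{"api": "arm_command", "payload": {
  "targets": [
    {"hand": -1,"x": 0,"y": 0,"z": -0.015,"yaw": 0},
    {"hand": -1,"x": 0,"y": 0,"z": -0.02,"yaw": 0},
    {"hand": -1,"x": 0,"y": 0,"z": -0.01,"yaw": 0},
    {"hand": -1,"x": -0.012,"y": 0,"z": 0,"yaw": 0},
    {"hand": -1,"x": -0.014,"y": 0,"z": 0,"yaw": 0},
    {"hand": -1,"x": -0.012,"y": 0,"z": 0,"yaw": 0},
    {"hand": -1,"x": -0.008,"y": 0,"z": 0,"yaw": 0},
    {"hand": -1,"x": 0,"y": 0,"z": 0,"yaw": 0}
  ]
}}

```text
clock: 9.0
eef_pos: [557.4, -52.8, 100.9]
eef_rot: [-3.141, 0.0, 1.508]
wrist_force: [0.1, 0.2, -0.7]
finger_gap: 23.6
finger_force: 8.0
```

Emit:
{"api": "arm_command", "payload": {
  "targets": [
    {"hand": -1,"x": 0,"y": 0,"z": 0.008,"yaw": 0},
    {"hand": -1,"x": 0,"y": 0,"z": 0.007,"yaw": 0},
    {"hand": -1,"x": 0,"y": 0,"z": 0.005,"yaw": 0},
    {"hand": -1,"x": 0,"y": 0,"z": 0.005,"yaw": 0},
    {"hand": -1,"x": 0,"y": 0,"z": 0.005,"yaw": 0},
    {"hand": -1,"x": 0,"y": 0,"z": 0,"yaw": 0}
  ],
  "newtons": 5
}}

```text
clock: 9.6
eef_pos: [557.4, -51.2, 70.6]
eef_rot: [-3.141, -0.0, 1.51]
wrist_force: [0.3, -0.1, -1.4]
finger_gap: 23.7
finger_force: 5.0
```

Lowering on, with force checks.

Emit:
{"api": "arm_command", "payload": {
  "targets": [
    {"hand": -1,"x": 0,"y": 0,"z": 0.005,"yaw": 0},
    {"hand": -1,"x": 0,"y": 0,"z": 0.005,"yaw": 0},
    {"hand": -1,"x": 0,"y": 0,"z": 0.004,"yaw": 0},
    {"hand": -1,"x": 0,"y": 0,"z": 0,"yaw": 0}
  ]
}}

```text
clock: 10.0
eef_pos: [557.4, -51.4, 56.7]
eef_rot: [-3.141, -0.0, 1.51]
wrist_force: [-0.5, 0.5, -1.7]
finger_gap: 23.9
finger_force: 5.0
```

Emit:
{"api": "arm_command", "payload": {
  "targets": [
    {"hand": -1,"x": 0,"y": 0,"z": 0.004,"yaw": 0},
    {"hand": -1,"x": 0,"y": 0,"z": 0.003,"yaw": 0},
    {"hand": -1,"x": 0,"y": 0,"z": 0.003,"yaw": 0},
    {"hand": -1,"x": 0,"y": 0,"z": 0,"yaw": 0}
  ]
}}

```text
clock: 10.4
eef_pos: [557.5, -51.4, 46.9]
eef_rot: [-3.141, -0.0, 1.51]
wrist_force: [-0.1, 0.6, -0.4]
finger_gap: 23.7
finger_force: 5.0
```

```bash
python3 -c "from h import *;pin('r')"
```

```text
10.4 [557.5 -51.4  93.9] [-0.1  0.6 -0.4] 23.7 5.000705346465111
side band [347.3 173.4] [343 172  10   5  21]
side brown rows 140 205 cols 314 356 484 top col 314.0 grip [348 181]
wrist band [326.1 300.8] [307 288  39  25 692]
wrist brown rows 55 399 cols 270 379 10444 top col 333.484375 grip [321 251]
0 tip-top side/wrist [[351.0, 195.0], [348.0, 172.0]] [[320.0, 52.0], [322.0, 300.0]]
5 tip-top side/wrist [[351.0, 191.0], [348.0, 173.0]] [[320.0, 53.0], [322.0, 299.0]]
10 tip-top side/wrist [[351.0, 186.0], [348.0, 173.0]] [[319.0, 56.0], [322.0, 299.0]]
15 tip-top side/wrist [[351.0, 182.0], [348.0, 174.0]] [[319.0, 62.0], [322.0, 297.0]]
20 tip-top side/wrist [[351.0, 177.0], [348.0, 175.0]] [[319.0, 70.0], [322.0, 296.0]]
25 tip-top side/wrist [[351.0, 172.0], [348.0, 176.0]] [[319.0, 82.0], [322.0, 294.0]]
```

Emit:
{"api": "arm_command", "payload": {
  "targets": [
    {"hand": -1,"x": 0,"y": 0,"z": 0.002,"yaw": 0},
    {"hand": -1,"x": 0,"y": 0,"z": 0.001,"yaw": 0},
    {"hand": -1,"x": 0,"y": 0,"z": 0.001,"yaw": 0},
    {"hand": -1,"x": 0,"y": 0,"z": 0,"yaw": 0},
    {"hand": -1,"x": 0,"y": 0,"z": 0,"yaw": 0}
  ]
}}

```text
clock: 11.0
eef_pos: [557.7, -51.4, 43.5]
eef_rot: [3.141, -0.0, 1.51]
wrist_force: [-0.1, -0.2, 0.9]
finger_gap: 23.9
finger_force: 5.0
```

```bash
python3 -c "
from h import *;pin('s')
p=manip.read_state()['eef_pos']+[0,0,47]
for th in(0,3,6,12):
    a=np.radians(th);d=np.array([0.0568*np.cos(a),.998*np.cos(a),np.sin(a)]);n=np.array([0,-np.sin(a),np.cos(a)]);print(th,proj('side',[p+d*97-n*12]))"
```

```text
11.0 [557.7 -51.4  90.5] [-0.1 -0.2  0.9] 23.9 5.000070780515671
side band [346.9 174.5] [343 173  10   5  22]
side brown rows 137 208 cols 314 356 503 top col 351.0 grip [348 182]
wrist band [326. 301.] [307 288  39  25 714]
wrist brown rows 55 399 cols 270 379 10404 top col 333.69642857142856 grip [322 251]
0 tip-top side/wrist [[351.0, 197.0], [348.0, 174.0]] [[320.0, 52.0], [322.0, 301.0]]
5 tip-top side/wrist [[351.0, 192.0], [348.0, 174.0]] [[320.0, 53.0], [322.0, 300.0]]
10 tip-top side/wrist [[351.0, 188.0], [348.0, 175.0]] [[320.0, 56.0], [322.0, 299.0]]
15 tip-top side/wrist [[351.0, 183.0], [348.0, 176.0]] [[320.0, 62.0], [322.0, 298.0]]
20 tip-top side/wrist [[351.0, 179.0], [347.0, 177.0]] [[320.0, 70.0], [322.0, 297.0]]
25 tip-top side/wrist [[351.0, 174.0], [347.0, 178.0]] [[319.0, 82.0], [322.0, 295.0]]
0 [[350.5938457  208.62813775]]
3 [[350.71657329 206.28666961]]
6 [[350.83177245 203.85938191]]
12 [[351.03757894 198.7802775 ]]
```

The pin is level and resting lightly on both hoods. I'll grip firmly and raise it.

Emit:
{"api": "arm_command", "payload": {
  "targets": [
    {"hand": -1,"x": 0,"y": 0,"z": 0,"yaw": 0},
    {"hand": -1,"x": 0,"y": 0,"z": 0,"yaw": 0},
    {"hand": -1,"x": 0,"y": 0,"z": 0,"yaw": 0},
    {"hand": -1,"x": 0,"y": 0,"z": -0.01,"yaw": 0},
    {"hand": -1,"x": 0,"y": 0,"z": -0.02,"yaw": 0},
    {"hand": -1,"x": 0,"y": 0,"z": -0.03,"yaw": 0},
    {"hand": -1,"x": 0,"y": 0,"z": -0.03,"yaw": 0},
    {"hand": -1,"x": 0,"y": 0,"z": -0.03,"yaw": 0},
    {"hand": -1,"x": 0,"y": 0,"z": -0.015,"yaw": 0},
    {"hand": -1,"x": 0,"y": 0,"z": -0.005,"yaw": 0}
  ],
  "newtons": 40
}}

```text
clock: 12.1
eef_pos: [558.2, -51.5, 185.6]
eef_rot: [3.139, 0.0, 1.51]
wrist_force: [-0.5, -0.2, -0.6]
finger_gap: 23.2
finger_force: 40.0
```

Emit:
{"api": "arm_command", "payload": {
  "targets": [
    {"hand": -1,"x": 0,"y": 0,"z": 0,"yaw": 0},
    {"hand": -1,"x": 0,"y": 0,"z": 0,"yaw": 0},
    {"hand": -1,"x": 0,"y": 0,"z": 0,"yaw": 0},
    {"hand": -1,"x": 0,"y": 0,"z": 0,"yaw": 0},
    {"hand": -1,"x": 0,"y": 0,"z": 0,"yaw": 0}
  ]
}}

```text
clock: 12.6
eef_pos: [557.5, -51.4, 182.9]
eef_rot: [-3.141, -0.0, 1.51]
wrist_force: [0.1, 0.6, -0.4]
finger_gap: 22.9
finger_force: 40.0
```

```bash
python3 -c "
from h import *;pin('t')
p=manip.read_state()['eef_pos']+[0,0,47]
for th in(-6,-3,0,3,6,12):
    a=np.radians(th);d=np.array([0.0568*np.cos(a),.998*np.cos(a),np.sin(a)]);n=np.array([0,-np.sin(a),np.cos(a)]);print(th,proj('side',[p+d*97-n*12]))
im=cv2.cvtColor(cv2.imread('pics/t_side.png'),cv2.COLOR_BGR2HSV);b=((im[...,0]>100)&(im[...,0]<125)&(im[...,1]>150)).astype(np.uint8)
for s in cv2.connectedComponentsWithStats(b)[2][1:]:
    if s[4]>150:print('side',s)
c=cv2.imread('pics/t_side.png')[:,:,::-1][:,345:358];h=cv2.cvtColor(np.ascontiguousarray(c),cv2.COLOR_RGB2HSV)
m=(h[...,0]>4)&(h[...,0]<16)&(h[...,1]>110);print([(r,int(m[r].sum())) for r in range(80,200) if m[r].sum()>3])
"
```

```text
12.6 [557.5 -51.4 229.9] [ 0.1  0.6 -0.4] 22.9 39.999902844429016
side band [348.9 108.7] [345 108  10   3  12]
side brown rows 97 155 cols 314 359 399 top col 347.47058823529414 grip [350 116]
wrist band [327.  301.3] [310 290  35  23 633]
wrist brown rows 55 399 cols 270 363 10403 top col 333.22033898305085 grip [321 251]
0 tip-top side/wrist [[354.0, 123.0], [350.0, 108.0]] [[320.0, 52.0], [322.0, 300.0]]
5 tip-top side/wrist [[354.0, 118.0], [350.0, 108.0]] [[320.0, 53.0], [322.0, 300.0]]
10 tip-top side/wrist [[354.0, 113.0], [350.0, 109.0]] [[320.0, 56.0], [322.0, 299.0]]
15 tip-top side/wrist [[354.0, 108.0], [350.0, 110.0]] [[319.0, 62.0], [322.0, 298.0]]
20 tip-top side/wrist [[354.0, 103.0], [349.0, 111.0]] [[319.0, 71.0], [322.0, 296.0]]
25 tip-top side/wrist [[354.0, 98.0], [349.0, 112.0]] [[319.0, 82.0], [322.0, 295.0]]
-6 [[352.86099828 141.57610225]]
-3 [[353.01042564 138.9883798 ]]
0 [[353.15188555 136.31221998]]
3 [[353.28474439 133.55660504]]
6 [[353.40839925 130.73106483]]
12 [[353.62587124 124.91076108]]
side [315 158  62  10 604]
side [ 315  171   67   32 1705]
side [ 312  205   79   42 3195]
[(97, 4), (98, 6), (99, 7), (100, 7), (101, 8), (102, 8), (103, 8), (104, 8), (105, 9), (106, 9), (107, 9), (108, 5), (109, 7), (110, 8), (111, 10), (112, 11), (113, 11), (114, 11), (115, 12), (116, 12), (117, 12), (118, 12), (119, 13), (120, 13), (121, 13), (122, 13), (123, 12), (124, 12), (125, 12), (126, 12), (127, 12), (128, 12), (129, 11), (130, 11), (131, 11), (132, 11), (133, 10), (134, 9), (135, 5)]
```

The tip's lower edge is at row 135.5 against 136.3 expected for a level pin, so it's level to about 1°. It is more than 130 mm above the hoods, the tray image matches the start, and I'm signing off.

```bash
python3 -c "from cell import manip;print(manip.sign_off())"
```

```text
the job is handed in; nothing more can be done
None
```

The pin was slid back under the deep hood, tipped up, drawn out slantwise, and handed in held level about 14 cm above the hoods; to level it I rested it lightly on both hood tops, and the tray looks unmoved.

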